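Put the mixed-up check weights back into their own blocks

TASK

The three steel check weights of the balance have been put away in each other's wooden blocks: put every weight into the block of its own size, the largest in the largest, the middle one in the middle one and the smallest in the smallest, standing upright on the floor of the recess. Use the empty rubber pad as the waiting place; set every weight down gently, never on the bare bench, and leave the spanner, marker and pen undisturbed.

Things in the scene. Friction and masses are not known exactly. Their poses are not given: they have to be found in the camera images.
- weight_large: largest of three loose steel check weights, about 0.75 kg: round body 70 mm across up to height 24 mm, thin neck, round knob 28 mm across from 31 to 52 mm to hold it by (any yaw; keep fingertips above the body); origin: centre of its underside, z up its axis. Starts upright in the wrong place, on the rim of the medium block.
- weight_medium: middle of three loose steel check weights, about 0.34 kg: round body 46 mm across up to height 24 mm, thin neck, round knob 22 mm across from 31 to 52 mm to hold it by (any yaw; keep fingertips above the body); origin: centre of its underside, z up its axis. Starts upright in the wrong place, on the rim of the small block.
- weight_small: smallest of three loose steel check weights, about 0.09 kg: round body 22 mm across up to height 24 mm, thin neck, round knob 16 mm across from 31 to 52 mm to hold it by (any yaw; keep fingertips above the body); origin: centre of its underside, z up its axis. Starts upright in the wrong place, on the recess floor of the large block.
- block_large: largest wooden storage block fixed to the bench, 110 x 110 mm, 14 mm high, with a round flat-bottomed recess 86 mm wide, 5 mm deep, in the middle of its top (floor 9 mm, rim 14 mm above the bench); origin: centre of its underside, z up. Belongs to the largest weight, which stands in it with 8 mm of play all round.
- block_medium: middle wooden storage block fixed to the bench, 88 x 88 mm, 14 mm high, with a round flat-bottomed recess 62 mm wide, 5 mm deep, in the middle of its top (floor 9 mm, rim 14 mm above the bench); origin: centre of its underside, z up. Belongs to the middle weight, which stands in it with 8 mm of play all round.
- block_small: smallest wooden storage block fixed to the bench, 64 x 64 mm, 14 mm high, with a round flat-bottomed recess 38 mm wide, 5 mm deep, in the middle of its top (floor 9 mm, rim 14 mm above the bench); origin: centre of its underside, z up. Belongs to the smallest weight, which stands in it with 8 mm of play all round.
- spare_pad: flat dark rubber pad fixed to the bench, 90 x 90 mm, 9 mm thick, empty at the start: the free spot on which a weight can wait; origin at the centre of its underside, z up.
- spanner: bystander: small combination spanner lying flat between the blocks, 153 x 32 x 8 mm, loose; origin at the centre of its underside, y along its length.
- marker: bystander: thick white marker with a black cap lying between the blocks, 142 x 18 x 18 mm, loose; origin at the centre of its underside, y along its length.
- pen: bystander: thin black pen with a white end lying between the blocks, 147 x 10 x 12 mm, loose; origin at the centre of its underside, y along its length.

How it is judged:
By the outcome, as a careful person would: the job done as asked, in the order asked, and still so for the second after the job is handed in, with the robot touching nothing.
It also fails if it takes over 112 s, if anything falls off the work surface, if the arm or the gripper's body presses on something with over 40 N, if the wrist force passes 120 N, or if a joint passes its speed limit or range.

ROBOT

A 6-joint arm with a two-finger parallel gripper is mounted at the origin on the work surface; the furniture and walls round the work are solid. World frame = base frame: x ahead of the robot, y to its left, z up, the work surface at z = 0. Lengths are in m, angles in degrees, forces in N, time in s.
With the tool pointing down it reaches from about 0.325 to 0.775 m from the base axis. Payload 5.5 kg.
Tool frame: the origin (TCP) lies at the centre of the arm's flange, where the gripper is bolted on; the fingertips stand 182 mm ahead of it and the grasp point (between the pads) lies 163 mm ahead of it; z points along the fingers, y is the line along which they close (so a half turn about z gives the same grasp; the last joint's range is limited). The gripper opens to 88 mm and grips with 3 to 60 N. Pads are 20 mm wide; open, the fingers measure 115 mm over their backs; the gripper's body (75 mm by 178 mm) begins 61 mm behind the grasp point.
Start: joints at [71.236, 5.22, 70.514, -0, 104.267, -3.249], TCP at [0.161, 0.578, 0.405] pointing down, gripper open.
Joint ranges: [-164.24, 164.24], [-49.07, 125.15], [9.68, 141.18], [-86.29, 266.29], [3.28, 154.24], [-151.56, 151.56]. Speed limits (degrees/s): [147.25, 147.25, 172.46, 180, 180, 180].

INTERFACE

Orientations are given as [roll, pitch, yaw] about the fixed x, y, z axes, in that order (R = Rz(yaw) Ry(pitch) Rx(roll)).
In Python, from station import r gives the robot as it stands. The module is installed in compiled form; this text tells all that it offers. Calls block until the motion is done:
- r.reach(position, orientation): joint-space move of the TCP to a pose.
- r.servo_line(position, rotation=None, speed=0.15): straight line of the TCP; rotation=None keeps the orientation; speed is the mean speed in m/s.
- r.move_joints(angles): joint-space move.
- r.let_go() and r.grab(squeeze=None): open the fingers fully, or close them until they stop; squeeze is the grip in N (None keeps the last).
- r.wait(seconds).
- r.inverse_kinematics(position, orientation): joint angles nearest the present ones, or None.
- r.sense(): the state.
- r.snapshot(name): name is "side" or "top" or "wrist"; returns a dict with "frame" (480x640x3 uint8, red, green, blue), "fx", "fy", "cx", "cy" (pixels), "R" (3x3) and "t" (3): a world point X has camera coordinates R X + t. Camera axes: x right, y down, z forward; pixel columns grow to the right and rows downward; lengths in m; the calibration is good to about 2 mm. A picture is of the moment at which its call begins. There is no depth.
A pose or a line that the arm cannot do raises r.IKError and nothing moves.
- r.hand_in(): hands the job in; it is judged then, once.
The state is a dict: "clock": time; "joints": joint angles; "joint_vel": joint speeds; "joint_torque": joint torques, N m; "tcp_pos": TCP position; "orientation": TCP orientation; "contact_force": force on the tool from outside, world axes, zero at the start; "torque": the same for the moment, N m; "opening": finger opening in m; "gripper_force": force on a finger pad.
Only numpy, scipy, OpenCV 4.12 (cv2) and the standard library are available. Lean on these libraries where they do the work, as an engineer would, in place of code of your own. Each camera call takes 0.05 s, during which the arm holds its last target. There are 200 camera calls.

## Working session

There is one attempt and no reset: what is moved stays moved. The work goes in short steps, each a Python script; the robot and the scene stay as the last script left them, time stands still between calls to the robot, and variables do not carry over. Pictures are saved under pics/ and viewed, at most 14 in all, crops included, and the job is handed in when it is done.

```bash
mkdir -p pics
python3 - <<'E'
from station import r
import cv2,pickle
d={}
for n in("top","side"):
    s=r.snapshot(n);d[n]=s;cv2.imwrite(f"pics/{n}0.png",s["frame"][:,:,::-1]);print(n,s["fx"],s["cx"],s["cy"],s["R"],s["t"])
pickle.dump(d,open("s0.pkl","wb"))
print(r.sense())
E
```

```text
top 564.1193666604618 319.25681309613475 242.72122926782538 [[ 0.00770902 -0.99961942  0.02648748]
 [-0.99751403 -0.00954282 -0.06981896]
 [ 0.07004515 -0.0258834  -0.99720797]] [-0.01328569  0.42799618  1.06091787]
side 465.2582448450705 322.37657012997886 242.4461219467478 [[ 0.94010264 -0.34029113  0.02022305]
 [-0.20678989 -0.61643827 -0.75976431]
 [ 0.27100731  0.71007451 -0.64988401]] [-0.40778393  0.1294266   0.91842349]
{'clock': 0.1, 'joints': array([ 7.12356206e+01,  5.25761170e+00,  7.05723437e+01, -5.89746834e-05,
        1.04267176e+02, -3.24744597e+00]), 'joint_vel': array([ 0.00508726, -0.07611424, -0.21433831,  0.04228631, -0.02337851,
       -0.06412151]), 'joint_torque': array([ 2.16646113e-03, -4.47856772e+01, -4.07568955e+01,  6.99311751e-02,
        2.84185493e-02, -1.38327746e-04]), 'tcp_pos': array([0.16051987, 0.5781822 , 0.40365804]), 'orientation': array([-1.79903021e+02, -5.44525916e-03,  1.64483047e+02]), 'contact_force': array([-0.89543933, -0.65537783, -0.21382501]), 'torque': array([ 0.00701064, -0.02532298, -0.04072985]), 'gripper_force': 0.0, 'opening': 0.08782317296173632}
```

View pics/top0.png

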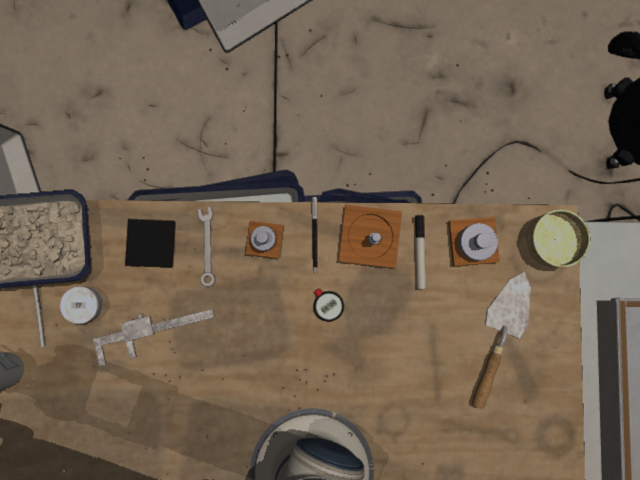

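View pics/side0.png

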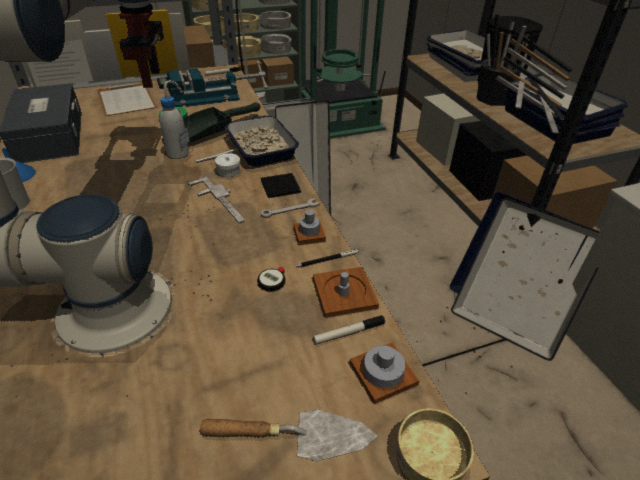

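The top view shows the pad at (150,243), the small block with the medium weight at (264,239), the large block with the small weight at (370,237) and the medium block with the large weight at (474,242). The spanner, pen and marker lie between them.

```bash
cat > h.py <<'E'
import numpy as np,cv2
def w(s,uv,z):
    d=s["R"].T@np.array([(uv[0]-s["cx"])/s["fx"],(uv[1]-s["cy"])/s["fy"],1.]);c=-s["R"].T@s["t"]
    return c+d*(z-c[2])/d[2]
def pix(s,X):
    p=s["R"]@np.array(X)+s["t"];return s["fx"]*p[0]/p[2]+s["cx"],s["fy"]*p[1]/p[2]+s["cy"]
E
python3 - <<'E'
import pickle,cv2,numpy as np
from h import *
s=pickle.load(open("s0.pkl","rb"))["top"];f=s["frame"]
hsv=cv2.cvtColor(f,cv2.COLOR_RGB2HSV)
for n,(u,v),z in(("pad",(150,243),.009),("S",(264,239),.014),("L",(370,237),.014),("M",(474,242),.014)):
    roi=np.zeros(f.shape[:2],np.uint8);roi[v-40:v+40,u-40:u+40]=1
    m=(hsv[...,2]<50) if n=="pad" else (hsv[...,1]>135)&(hsv[...,0]<16)
    m=(m&(roi>0)).astype(np.uint8);m=cv2.morphologyEx(m,cv2.MORPH_OPEN,np.ones((3,3)))
    cs,_=cv2.findContours(m,cv2.RETR_EXTERNAL,cv2.CHAIN_APPROX_NONE);c=max(cs,key=cv2.contourArea)
    b=cv2.minAreaRect(c);P=w(s,b[0],z);print(n,b,P.round(4),"size",(np.array(b[1])*(P[2]*0+1.09-z)/s["fx"]).round(3))
cr=[cv2.resize(f[v-30:v+30,u-30:u+30],None,fx=6,fy=6,interpolation=cv2.INTER_CUBIC)[50:310,50:310] for u,v in((264,239),(370,237),(474,242))]
cv2.imwrite("pics/crops.png",np.hstack(cr)[:,:,::-1])
E
```

```text
pad ((149.70994567871094, 243.01104736328125), (47.56574249267578, 46.409446716308594), 3.012787342071533) [0.4249 0.313  0.009 ] size [0.091 0.089]
S ((264.0921325683594, 239.2167205810547), (34.35132598876953, 34.176063537597656), 6.709836959838867) [0.4339 0.0956 0.014 ] size [0.066 0.065]
L ((369.7730407714844, 236.17916870117188), (57.89483642578125, 57.77799606323242), 6.709836959838867) [ 0.4417 -0.1063  0.014 ] size [0.11 0.11]
M ((473.67645263671875, 241.10223388671875), (46.12462615966797, 47.02531433105469), 84.5596694946289) [ 0.4341 -0.3068  0.014 ] size [0.088 0.09 ]
```

View pics/crops.png

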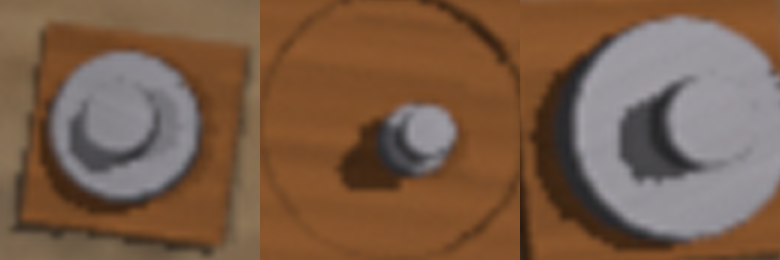

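The crops show the knob centres at (118,115) medium, (430,132) small and (707,120) large. The block sizes all match the given ones. Next I'll go above the small weight for a close look.

Run:
```python
import pickle
from h import *
from station import r
s=pickle.load(open("s0.pkl","rb"))["top"]
for n,uv,z in(("Mk",(261.6,236.1),.066),("Mb",(262.8,237.8),.038),("Lk",(483.1,239.9),.066),("Lb",(479.4,241.3),.038),("Sk",(376.3,236.9),.061)):
    print(n,w(s,uv,z).round(4))
P=w(s,(376.3,236.9),.061)
q0=r.sense()["joints"]
for yaw in(180,135,90,-90,0):
    print(yaw,[None if (q:=r.inverse_kinematics([x,y,.218],[180,0,yaw])) is None else q.round(0).tolist() for x,y in((.425,.313),(.434,-.307))])
r.reach([P[0],P[1],.34],[180,0,90]);t=r.sense();print(t["clock"],t["tcp_pos"],t["orientation"])
s=r.snapshot("wrist");cv2.imwrite("pics/w1.png",s["frame"][:,:,::-1]);pickle.dump(s,open("w1.pkl","wb"))
print(pix(s,P),pix(s,[.4417,-.1063,.009]),s["R"].round(2))
```

```text
Mk [0.4356 0.0964 0.066 ]
Mb [0.4347 0.0963 0.038 ]
Lk [ 0.4326 -0.3085  0.066 ]
Lb [ 0.4321 -0.3104  0.038 ]
Sk [ 0.4366 -0.1129  0.061 ]
180 [[33.0, -3.0, 98.0, 0.0, 85.0, -57.0], [-39.0, -3.0, 98.0, 0.0, 85.0, -129.0]]
135 [[33.0, -3.0, 98.0, 0.0, 85.0, -12.0], [-39.0, -3.0, 98.0, 0.0, 85.0, -84.0]]
90 [[33.0, -3.0, 98.0, -0.0, 85.0, 33.0], [-39.0, -3.0, 98.0, 0.0, 85.0, -39.0]]
-90 [[33.0, -3.0, 98.0, 0.0, 85.0, -147.0], [-39.0, -3.0, 98.0, -0.0, 85.0, 141.0]]
0 [[33.0, -3.0, 98.0, -0.0, 85.0, 123.0], [-39.0, -3.0, 98.0, -0.0, 85.0, 51.0]]
2.7417 [ 0.43677567 -0.11234087  0.3400953 ] [ 1.79990830e+02 -8.94032732e-03  9.00670250e+01]
(np.float64(324.29231271038407), np.float64(240.9273141644694)) (np.float64(331.07382249199964), np.float64(215.69623755936766)) [[ 1.    0.    0.  ]
 [ 0.   -0.97  0.24]
 [ 0.   -0.24 -0.97]]
```

View pics/w1.png

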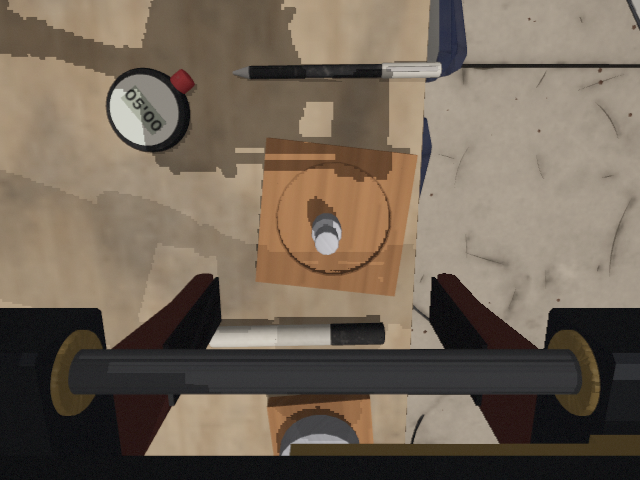

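The wrist view shows the small knob top at (326,243) against (324,241) predicted, and the recess centre at (333,218) against (331,216). They agree to about 1 mm, so I'll act.

```bash
cat > mv.py <<'E'
import numpy as np,cv2
from station import r
H=.209; UP=.34
def fz(): 
    return np.mean([(r.wait(.03),r.sense()["contact_force"][2])[1] for _ in range(4)])
def pick(xy,base,sq):
    r.servo_line([*xy,UP],speed=.2)
    r.servo_line([*xy,base+H+.03],speed=.15); r.servo_line([*xy,base+H],speed=.05)
    r.wait(.2); r.grab(sq); s=r.sense(); print("grip",s["opening"],s["gripper_force"],s["tcp_pos"])
    f0=fz(); r.servo_line([*xy,base+H+.02],speed=.05); r.servo_line([*xy,UP],speed=.15); r.wait(.2)
    s=r.sense(); print("lifted dF",fz()-f0,s["opening"],s["clock"])
def place(xy,base):
    r.servo_line([*xy,UP],speed=.15); r.wait(.4)
    r.servo_line([*xy,base+H+.025],speed=.12); r.servo_line([*xy,base+H+.004],speed=.03); r.wait(.2)
    f0=fz(); z=base+H+.004
    while z>base+H-.004:
        z-=.0007; r.servo_line([*xy,z],speed=.02); r.wait(.05); d=fz()-f0
        if d>1: break
    s=r.sense(); print("down z-err",s["tcp_pos"]-[*xy,base+H],"dF",d)
    r.let_go(); r.wait(.3); r.servo_line([*xy,base+H+.03],speed=.06); r.servo_line([*xy,UP],speed=.2)
    print("clock",r.sense()["clock"])
def shot(n,name):
    s=r.snapshot(n); cv2.imwrite(f"pics/{name}.png",s["frame"][:,:,::-1]); return s
E
python3 - <<'E'
from mv import *
pick((.4372,-.1134),.009,15); place((.425,.313),.009)
r.servo_line([.4326,-.2900,.34],speed=.3); r.wait(.3)
shot("top","t1")
s=shot("wrist","w2")
from h import pix
print(pix(s,[.4324,-.3095,.066]),pix(s,[.4341,-.3068,.014]))
E
```

```text
grip 0.015734971229014662 14.999896115477895 [ 0.4371836  -0.11341093  0.21795858]
lifted dF -0.6338715196516521 0.015279780863921283 7.5833
down z-err [ 5.92720530e-05  2.28704424e-05 -6.18463830e-05] dF 1.300080052175891
clock 18.5917
(np.float64(324.25347831509947), np.float64(271.66201596648784)) (np.float64(326.5441391411305), np.float64(246.5472261503184))
```

View pics/t1.png

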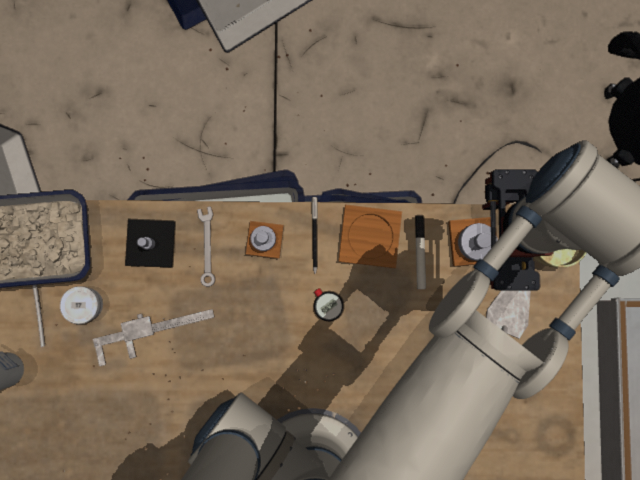

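View pics/w2.png

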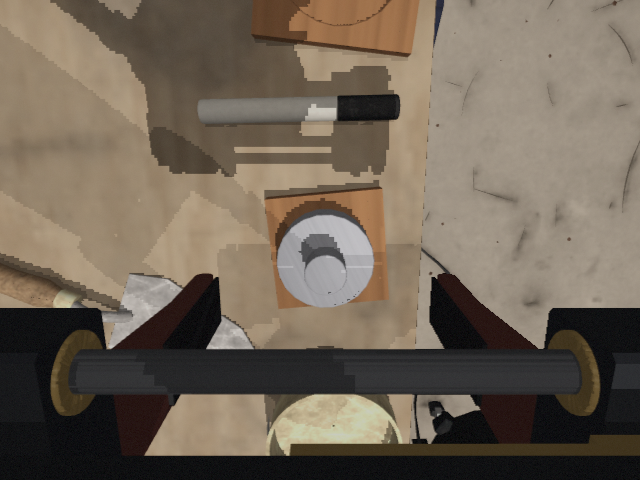

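The small weight stands upright on the pad at (146,242). The large knob is at (325,274) against (324,272) predicted. Now the large weight goes to the large block, then the medium to the medium block.

Run:
```python
from mv import *
pick((.4330,-.3103),.014,50); place((.4423,-.1070),.009)
r.servo_line([.4356,.1154,.34],speed=.25); r.wait(.3)
shot("top","t2")
s=shot("wrist","w3")
from h import pix
print(pix(s,[.4353,.0964,.066]),pix(s,[.4339,.0956,.014]),r.sense()["clock"])
```

```text
grip 0.025785456374455454 49.99995231628418 [ 0.43299938 -0.31030103  0.22300148]
lifted dF -6.2219516903332615 0.025757919501615975 25.75
down z-err [ 1.01235022e-04 -3.19382465e-05  6.15533089e-06] dF 1.4411160143927377
clock 35.1417
(np.float64(324.0923455737659), np.float64(269.7246756119527)) (np.float64(322.36612498885523), np.float64(249.30222349194463)) 36.5833
```

View pics/t2.png

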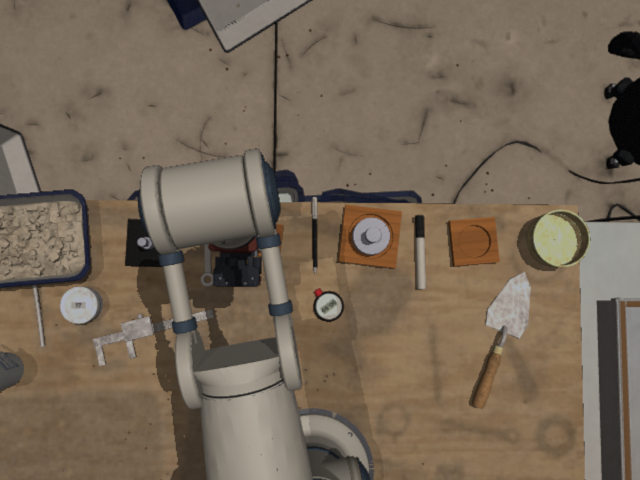

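View pics/w3.png

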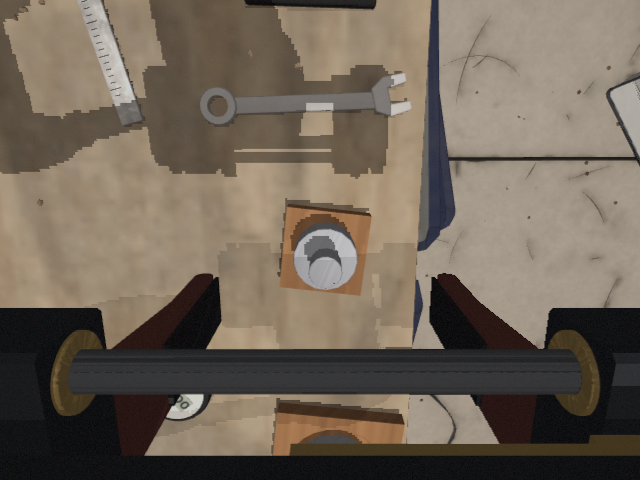

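The large weight sits centred in its block at (371,237). The medium knob is at (325,272) against (324,270) predicted. I'll finish the medium and then the small.

Run:
```python
from mv import *
pick((.4357,.0956),.014,30); place((.4345,-.3076),.009)
pick((.425,.313),.009,15); place((.4343,.0949),.009)
r.servo_line([.40,.33,.36],speed=.2); r.wait(.3)
f=shot("top","t3")["frame"]; g=shot("side","s3")["frame"]
cv2.imwrite("pics/fin.png",np.vstack([cv2.resize(f[190:300,120:520],None,fx=2,fy=2),cv2.resize(g[170:400,250:450],None,fx=1.6,fy=1.6)[:, :].copy() if 0 else cv2.copyMakeBorder(cv2.resize(g[170:400,250:450],None,fx=1.6,fy=1.6),0,0,240,240,0)])[:,:,::-1])
```

```text
grip 0.019777191109275043 29.999892711639404 [0.43575146 0.09558291 0.22296537]
lifted dF -2.941462717203335 0.020046255263206414 41.25
down z-err [ 5.87466479e-05 -5.81141233e-05  4.09394894e-05] dF 1.3201629807964546
clock 52.05
grip 0.01549120593959111 15.000006022801244 [0.42500484 0.312988   0.21800527]
lifted dF -0.5485785051985782 0.01531324894833314 59.8417
down z-err [ 5.71078292e-05  2.56484768e-05 -5.91589523e-05] dF 1.3175262465135764
clock 69.4667
```

View pics/fin.png

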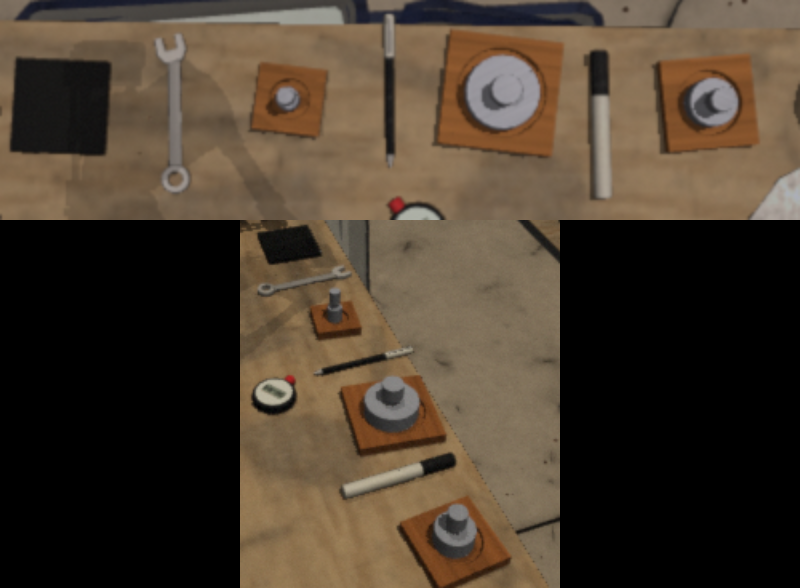

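All three weights stand upright inside their own recesses, at crop positions (287,98), (502,92) and (713,103). Each made contact at floor height, and the bystanders have not moved.

```bash
python3 -c "
from station import r
print(r.hand_in())"
```

```text
the job is handed in; nothing more can be done
None
```

I put each weight upright on the recess floor of the block of its own size, left the spanner, marker and pen where they were, and handed the job in at about 71 s of the 112 s; the hand-in gave no verdict.

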